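Set the depth stop of a heat-set insert press on a fresh print and lock it

ROBOT

A 7-joint arm with a two-finger parallel gripper is mounted at the origin on the work surface. World frame = base frame: x ahead of the robot, y to its left, z up, the work surface at z = 0. Lengths are in mm, angles in rad, forces in N, time in s.
With the tool pointing down it reaches from about 350 to 900 mm from the base axis. Payload 8.1 kg.
Tool frame: the origin (TCP) lies midway between the tips of the shut fingers; the grasp point (between the pads) lies 19 mm behind it; z points along the fingers, y is the line along which they close (so a half turn about z gives the same grasp; the last joint's range is limited). The gripper opens to 92 mm and grips with 3 to 60 N. Pads are 19 mm wide; open, the fingers measure 130 mm over their backs; the gripper's body (75 mm by 190 mm) begins 47 mm behind the grasp point.
Start: joints at [1.12, 0.434, 0.025, 1.573, -0.012, 1.134, -0.075], TCP at [212.996, -587.6, 226.742] pointing down, gripper open.
Joint ranges: [-2.62, 2.62], [-0.44, 2.09], [-1.27, 1.32], [0.08, 2.57], [-1.32, 4.46], [0.12, 2], [-2.74, 2.74]. Speed limits (rad/s): [2.22, 2.22, 3.01, 3.01, 3.14, 3.14, 3.14].

INTERFACE

Orientations are given as a unit quaternion [x, y, z, w].
In Python, from plant import telemetry, viewer, manip gives the robot as it stands.
- The arm moves only by the tool drive_tool, never from a script. Its argument "motion" is a list of rows, each a list of 7 numbers: the turn, a rotation vector about the tool's x, y, z in rad, then the shift along the tool's x, y, z in m, then the opening, from -1 (shut) to 1 (fully open). A call has 1 to 8 rows; each row shifts and turns the commanded pose from where the row before left it, along the tool's axes as they then stand; what a row does not reach is not made up. A row lasts 1/8 s, in which the tool goes at most 62.5 mm and 10.7 degrees, less where a joint would pass 70% of its speed; a pose out of reach is approached as far as the arm can. A call with a gripper value outside its range is refused whole. The fingers move at their own pace and stop on an object; "squeeze" is the grip in N (left out, the last holds). Time passes only in rows, so rows that do not move let the fingers close. It gives the time, the measured TCP pose, the force, the opening and the grip force at its end, in the units of the state.
- telemetry.state(): the state, without advancing time (a new reading comes with each control period).
- viewer.snapshot(name): name is "side" or "top" or "wrist"; returns a dict with "image" (400x640x3 uint8, red, green, blue), "camera_matrix" (3x3 intrinsics, pixels), "R" (3x3) and "t" (3): a world point X has camera coordinates R X + t. Camera axes: x right, y down, z forward; pixel columns grow to the right and rows downward; lengths in mm; the calibration is good to about 2 mm. A picture is of the moment at which its call begins. There is no depth.
- manip.finish_job(): hands the job in; it is judged then, once.
The state is a dict: "time_s": time; "q": joint angles; "joint_velocities": joint speeds; "tau": joint torques, N m; "ee_pos": TCP position; "orientation": TCP orientation; "ft_force": force on the tool from outside, world axes, zero at the start; "torque": the same for the moment, N m; "finger_gap": opening from 0.0 (shut) to 1.0 (fully open); "grip_force": force on a finger pad.
Only numpy, scipy, OpenCV 4.12 (cv2) and the standard library are available. Lean on these libraries where they do the work, as an engineer would, in place of code of your own. Each camera call takes 0.05 s, during which the arm holds its last target. There are 200 camera calls.

TASK

The insert press is parked at the depth of its first good insert; now set its depth stop so that the next inserts go in just as deep. Swing the orange clamp lever fully open, run the stop rod down by its black knob until its rubber foot rests lightly on top of the grey print (heights of prints differ, and pressing hard marks them), then swing the lever fully home again to lock the rod there. Let go, and leave the other things on the bench where they are.

Things in the scene. Friction and masses are not known exactly. Their poses are not given: they have to be found in the camera images.
- press: Bench press for heat-set inserts, fixed: black base plate 240 (x) x 340 (y) x 18 mm; origin at the centre of its underside, z up. At y = +140 a 40 x 40 mm column, 333 high; carriage with a ball handle reaching to (-107, +102), 202 high. The head arm, 36 wide, 115 to 143 high, runs from it along -y to the rod clamp (x -20 to 20, y -29 to -85, top 150). Yaw within 0.25 rad of 0.
- heater_top (a point): Top of the blue heater handle, 26 mm in diameter, that stands on the head arm at (0, +30) mm in the press frame, 209 mm high: the tall thing nearest to the rod's knob, 85 mm from it along +y.
- nest: Orange holding nest, 100 (x) x 160 (y) x 22 mm, fixed on the base plate; origin at the centre of its underside, at (0, -10, 18) mm in the press frame. The grey print (86 x 146 mm, flat rigid top) sits firmly in it and counts as part of it. It marks if pressed with over 12 N. Its height differs from batch to batch: its top is 32 to 56 mm above this origin.
- stop_rod: Depth stop: upright steel rod, 10 mm thick, slides only up and down; at (0, -55) mm in the press frame. Origin under the centre of its rubber foot (14 mm wide, gives 0.07 mm per N), which starts 10 to 54 mm above the print's top. Black knob on its top, 24 mm in diameter, 132 to 158 mm above the origin. Clamp open: it stays where left, about 2 N push it down, 5 N lift it. Locked: it does not slide.
- clamp_lever (a joint): Angle of the orange cam lever, rad: 0 fully open at its stop, 1.75 fully home (locked) at its other stop; the rod is free below 0.6. It turns about an upright pin, anticlockwise from above to close. Open it points from the pin along (-0.77, -0.64) of the press frame, home along (0.77, -0.64). It starts home, stays where left, and takes up to 10 N at the grip beyond 0.6.
- lever_pin (a point): On the axis of the lever's pin, at the height of lever_grip; at (0, -71, 158) mm in the press frame. Fixed.
- lever_grip (a point): Point inside the upright round grip at the free end of the orange lever: grip 16 mm in diameter, its axis 75 mm from the pin's axis; the point is 14 mm below the grip's top and 24 mm above the top of the lever's flat arm (11 mm wide), which runs from the pin to the grip.
- insert_tray: Bystander: blue tray of brass inserts, 45 x 100 x 18 mm, standing on the base plate's robot side; origin under its centre.
- boat: Bystander: small orange printed boat, 60 x 28 x 49 mm; origin under its middle.
- tower: Bystander: grey printed tower on a six-sided foot 110 mm wide, 95 mm high; origin under its centre.
- tower2: Bystander: a second grey tower like the first.
- die: Bystander: olive twenty-sided die, about 40 mm; origin at the centre of the face it lies on.
- spool: Bystander: filament spool lying flat, 200 mm in diameter, 64 mm high; origin under its centre.
- driver: Bystander: screwdriver with a red handle, lying on the bench.
- calipers: Bystander: calipers, 190 mm long, lying flat.

How it is judged:
By the outcome, as a careful person would: the job done as asked, in the order asked, and still so for the second after the job is handed in, with the robot touching nothing.
It also fails if it takes over 67 s, if anything falls off the work surface, if the arm or the gripper's body presses on something with over 40 N, if the wrist force passes 120 N, or if a joint passes its speed limit or range.

## Working session

There is one attempt and no reset: what is moved stays moved. The work goes in short steps, Python scripts to look and compute and a tool call to move; the robot and the scene stay as the last step left them, time stands still between calls to the robot, and variables do not carry over. Pictures are saved under pics/ and viewed, at most 10 in all, crops included, and the job is handed in when it is done.

Besides the shell and the picture viewer there is one more tool, called after "Emit:" by a JSON object that holds its "name" and its "arguments". drive_tool: Moves the arm, as the interface text tells. Its arguments: {"type":"object","properties":{"motion":{"type":"array","items":{"type":"array","items":{"type":"number"}}},"squeeze":{"type":"number"}},"required":["motion"]}

```bash
mkdir -p pics; ls; python3 - <<'E'
from plant import telemetry, viewer
import cv2,pickle
s=telemetry.state();print(s)
d={n:viewer.snapshot(n) for n in("side","top")}
pickle.dump(d,open("snap0.pkl","wb"))
for n in d:
  cv2.imwrite(f"pics/{n}0.png",d[n]["image"][:,:,::-1]); print(n,d[n]["camera_matrix"],d[n]["R"],d[n]["t"])
E
```

```text
pics
{'time_s': 0.0, 'q': array([ 1.12040118,  0.43522892,  0.02496903,  1.5740865 , -0.01160784,
        1.1339993 , -0.07511231]), 'joint_velocities': array([ 0.00032634,  0.0006742 , -0.00151202, -0.00071295,  0.00085406,
       -0.00208048, -0.00121354]), 'tau': array([-4.65454450e-04, -6.67853236e+01,  9.85095575e-01, -3.14464545e+01,
       -6.04363508e-02,  4.28093970e-02,  1.41577357e-04]), 'ee_pos': array([ 212.79392095, -587.11912597,  225.94533607]), 'orientation': array([ 9.84924647e-01,  1.72982130e-01, -2.02175645e-04, -7.62139205e-04]), 'ft_force': array([ 0.00469628,  0.20815455, -0.3068337 ]), 'torque': array([-0.01917668,  0.02396999,  0.00293285]), 'grip_force': 0.0, 'finger_gap': 0.9981431494875997}
side [[371.42140697   0.         319.46466208]
 [  0.         371.42140697 199.08981222]
 [  0.           0.           1.        ]] [[-0.95319645 -0.30216168  0.01071691]
 [-0.17347796  0.51753403 -0.83789255]
 [ 0.24763266 -0.80053535 -0.54572999]] [ 469.20089304  175.04035657 1257.33509739]
top [[448.00542273   0.         318.27424415]
 [  0.         448.00542273 208.40700597]
 [  0.           0.           1.        ]] [[ 0.01235341 -0.99980856 -0.0151733 ]
 [-0.9916454  -0.01030116 -0.12858183]
 [ 0.12840091  0.01663496 -0.99158282]] [  54.47791356  520.86094545 1398.94472341]
```

View pics/side0.png

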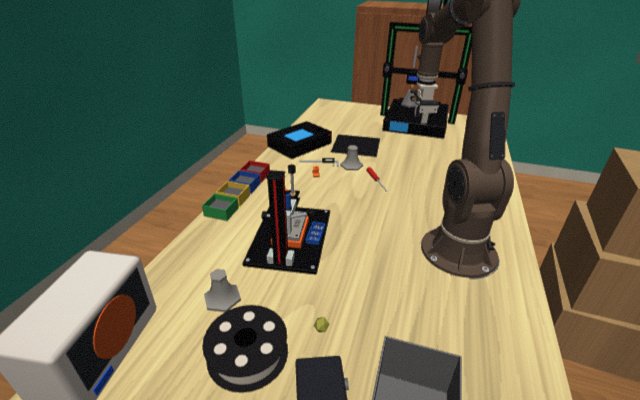

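View pics/top0.png

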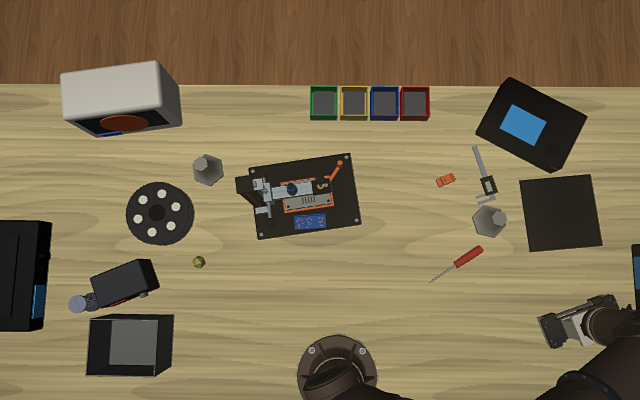

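The top picture shows the press around (300,195), with its column end towards +y (left) and the lever near (335,170) at home, pointing up and to the right (+x, -y). I'll enlarge this area.

```bash
python3 - <<'E'
import cv2,pickle
d=pickle.load(open("snap0.pkl","rb"))
a=d["top"]["image"][140:250,230:370,::-1]; cv2.imwrite("pics/topc.png",cv2.resize(a,None,fx=5.5,fy=5.4,interpolation=cv2.INTER_CUBIC))
E
```

```text
(no output)
```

View pics/topc.png

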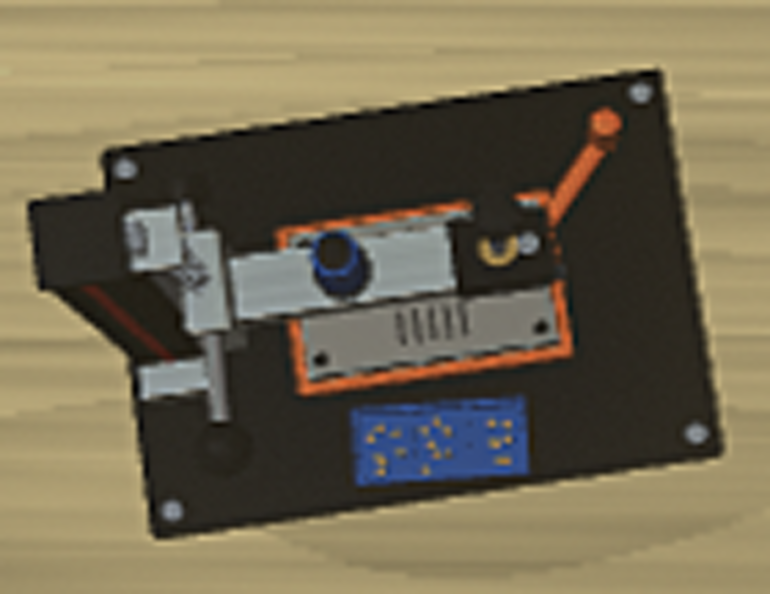

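The crop shows the plate's corners at (103,152), (661,70), (722,456) and (153,537), the grip top at (605,122) and the heater top at about (335,250). The knob is the black shape near (495,205).

```bash
cat >h.py <<'E'
import numpy as np,pickle
from scipy.optimize import least_squares
def proj(s,X):
    c=np.asarray(X)@s["R"].T+s["t"]; p=c@s["camera_matrix"].T; return p[...,:2]/p[...,2:]
def ray(s,uv,z):
    r=s["R"].T@np.linalg.solve(s["camera_matrix"],[*uv,1]); o=-s["R"].T@s["t"]; return o+r*(z-o[2])/r[2]
def W(p,X):
    c,s=np.cos(p[2]),np.sin(p[2]); X=np.atleast_2d(X).astype(float); return X@np.array([[c,s,0],[-s,c,0],[0,0,1]])+[p[0],p[1],0]
E
python3 - <<'E'
from h import *
d=pickle.load(open("snap0.pkl","rb"));s=d["top"]
C=lambda x,y:np.array([(x+.5)/5.5-.5+230,(y+.5)/5.4-.5+140])
uv=np.array([C(103,152),C(661,70),C(722,456),C(153,537),C(605,122),C(335,250)])
g=75*np.array([.77,-.64])
X=[[120,170,18],[120,-170,18],[-120,-170,18],[-120,170,18],[g[0],-71+g[1],172],[0,30,209]]
f=lambda n:least_squares(lambda p:(proj(s,W(p,X[:n]))-uv[:n]).ravel(),[600,0,0])
for n in(4,6):
  r=f(n);print(r.x,r.fun.round(2))
  print(proj(s,W(r.x,X))-uv)
p=r.x; np.save("pose.npy",p)
print(W(p,[[g[0],-71+g[1],158],[-g[0],-71+g[1],158],[0,-71,158],[0,-55,200],[0,30,209]]).round(1))
for z in(210,230,250):print(z,proj(s,W(p,[0,-55,z])), proj(d["side"],W(p,[0,-55,z])))
from scipy.spatial.transform import Rotation as R
from plant import telemetry
print(R.from_quat(telemetry.state()["orientation"]).as_matrix().round(3))
E
```

```text
[5.64288996e+02 1.07386859e+02 1.56992328e-01] [-0.64 -0.54  0.38 -0.32  0.74  0.22 -0.49  0.57]
[[-0.6431749  -0.54146661]
 [ 0.38456918 -0.31761244]
 [ 0.73885246  0.22139095]
 [-0.49087322  0.56764223]
 [-0.50026509 -0.21180179]
 [-0.10480054  0.45208171]]
[5.64452479e+02 1.07071583e+02 1.55672676e-01] [-0.51 -0.66  0.54 -0.31  0.8   0.25 -0.45  0.46 -0.36 -0.22  0.01  0.38]
[[-0.50639367 -0.66263258]
 [ 0.53893869 -0.30640531]
 [ 0.79920945  0.24769511]
 [-0.44903567  0.45582268]
 [-0.35826896 -0.21734919]
 [ 0.00592315  0.3824719 ]]
[[640.   -1.5 158. ]
 [525.9 -19.4 158. ]
 [575.5  36.9 158. ]
 [573.   52.7 200. ]
 [559.8 136.7 209. ]]
210 [[320.27255467 181.89220638]] [[292.36566978 177.25915291]]
230 [[320.19520594 180.54481995]] [[292.19013839 172.01143909]]
250 [[320.11535381 179.15382526]] [[292.01146773 166.66987317]]
[[ 0.94   0.341 -0.001]
 [ 0.341 -0.94   0.001]
 [-0.    -0.001 -1.   ]]
```

```bash
cat >plan.py <<'E'
# way(): print rows from measured pose through waypoints (x,y,z,yaw of tool x, nrows, opening); arc(): about lever pin
import json,numpy as np
from scipy.spatial.transform import Rotation as Ro, Slerp
from plant import telemetry
def down(a): return Ro.from_matrix(np.array([[np.cos(a),np.sin(a),0],[np.sin(a),-np.cos(a),0],[0,0,-1]]))
def rows(P,Rs,op):
    out=[]
    for i in range(1,len(P)):
        r=(Rs[i-1].inv()*Rs[i]).as_rotvec(); d=Rs[i-1].inv().apply(np.array(P[i])-P[i-1])/1000
        out.append([*np.round(r,3).tolist(),*np.round(d,4).tolist(),op[i]])
    for k in range(0,len(out),8): print(json.dumps(out[k:k+8]))
def way(*wp):
    s=telemetry.state(); p=s["ee_pos"];R=Ro.from_quat(s["orientation"]);P=[p];Rs=[R];op=[0]
    for x,y,z,a,n,o in wp:
        q=np.array([x,y,z]);T=down(a);sl=Slerp([0,1],Ro.concatenate([R,T]))
        for t in np.arange(1,n+1)/n: P.append(p+(q-p)*t);Rs.append(sl([t])[0]);op.append(o)
        p,R=q,T
    rows(P,Rs,op)
E
python3 -c "
from plan import *
way((400,-320,350,1.5,8,1),(640,-1.5,340,2.604,8,1))"
```

```text
[[-0.0, -0.0, -0.144, 0.0334, -0.0234, -0.0155, 1], [-0.0, -0.0, -0.144, 0.0364, -0.0184, -0.0155, 1], [-0.0, -0.0, -0.144, 0.0387, -0.013, -0.0155, 1], [-0.0, -0.0, -0.144, 0.0401, -0.0073, -0.0155, 1], [-0.0, -0.0, -0.144, 0.0408, -0.0015, -0.0155, 1], [-0.0, -0.0, -0.144, 0.0405, 0.0044, -0.0155, 1], [-0.0, -0.0, -0.144, 0.0395, 0.0102, -0.0155, 1], [-0.0, -0.0, -0.144, 0.0376, 0.0157, -0.0155, 1]]
[[0.0, 0.0, -0.138, 0.0418, 0.0271, 0.0013, 1], [0.0, 0.0, -0.138, 0.0377, 0.0326, 0.0012, 1], [0.0, 0.0, -0.138, 0.0329, 0.0375, 0.0012, 1], [0.0, 0.0, -0.138, 0.0274, 0.0416, 0.0012, 1], [0.0, 0.0, -0.138, 0.0214, 0.045, 0.0012, 1], [0.0, 0.0, -0.138, 0.015, 0.0475, 0.0012, 1], [0.0, 0.0, -0.138, 0.0083, 0.0491, 0.0012, 1], [0.0, 0.0, -0.138, 0.0015, 0.0498, 0.0012, 1]]
```

Emit:
{"name": "drive_tool", "arguments": {"motion": [[0, 0, -0.144, 0.0334, -0.0234, -0.0155, 1], [0, 0, -0.144, 0.0364, -0.0184, -0.0155, 1], [0, 0, -0.144, 0.0387, -0.013, -0.0155, 1], [0, 0, -0.144, 0.0401, -0.0073, -0.0155, 1], [0, 0, -0.144, 0.0408, -0.0015, -0.0155, 1], [0, 0, -0.144, 0.0405, 0.0044, -0.0155, 1], [0, 0, -0.144, 0.0395, 0.0102, -0.0155, 1], [0, 0, -0.144, 0.0376, 0.0157, -0.0155, 1]]}}

```text
time_s: 1.1
ee_pos: [400.6, -319.1, 351.0]
orientation: [0.73, 0.683, -0.0, -0.0]
ft_force: [0.6, -0.5, -0.0]
finger_gap: 1.0
grip_force: 0.0
```

```bash
python3 -c "
from plan import *
way((585,-60,340,2.604,9,1))"
```

```text
[[-0.0, -0.0, -0.122, 0.0301, 0.0185, 0.0012, 1], [-0.0, -0.0, -0.122, 0.0276, 0.0221, 0.0012, 1], [-0.0, -0.0, -0.122, 0.0247, 0.0253, 0.0012, 1], [-0.0, -0.0, -0.122, 0.0214, 0.0281, 0.0012, 1], [-0.0, -0.0, -0.122, 0.0179, 0.0305, 0.0012, 1], [-0.0, -0.0, -0.122, 0.014, 0.0324, 0.0012, 1], [-0.0, -0.0, -0.122, 0.01, 0.0339, 0.0012, 1], [-0.0, -0.0, -0.122, 0.0057, 0.0349, 0.0012, 1]]
[[-0.0, -0.0, -0.122, 0.0015, 0.0353, 0.0012, 1]]
```

Emit:
{"name": "drive_tool", "arguments": {"motion": [[0, 0, -0.122, 0.0301, 0.0185, 0.0012, 1], [0, 0, -0.122, 0.0276, 0.0221, 0.0012, 1], [0, 0, -0.122, 0.0247, 0.0253, 0.0012, 1], [0, 0, -0.122, 0.0214, 0.0281, 0.0012, 1], [0, 0, -0.122, 0.0179, 0.0305, 0.0012, 1], [0, 0, -0.122, 0.014, 0.0324, 0.0012, 1], [0, 0, -0.122, 0.01, 0.0339, 0.0012, 1], [0, 0, -0.122, 0.0057, 0.0349, 0.0012, 1]]}}

```text
time_s: 2.1
ee_pos: [565.7, -90.1, 340.7]
orientation: [0.325, 0.946, -0.0, -0.0]
ft_force: [0.9, -0.4, 0.3]
finger_gap: 1.0
grip_force: 0.0
```

```bash
python3 - <<'E'
from plant import telemetry, viewer
import cv2,pickle
d=viewer.snapshot("wrist"); pickle.dump(d,open("w1.pkl","wb")); cv2.imwrite("pics/w1.png",d["image"][:,:,::-1])
s=telemetry.state();print(s["ee_pos"],s["q"])
from h import *
p=np.load("pose.npy");g=75*np.array([.77,-.64])
print(proj(d,W(p,[[g[0],-71+g[1],172],[0,30,209],[0,-55,192],[0,-55,240],[0,-55,286],[20,-85,150],[-20,-85,150]])))
E
```

```text
[567.55694549 -84.99708732 340.39667988] [ 0.49768133  0.3478978  -0.61404292  1.48000677  0.19829328  1.37662823
  0.7937416 ]
[[433.88181706 182.67184557]
 [540.81716658  11.37043391]
 [451.71733992  93.65752413]
 [476.23693824  90.80147928]
 [510.28654341  86.83537843]
 [427.12477189 130.95100144]
 [400.96166813 103.83241508]]
```

View pics/w1.png

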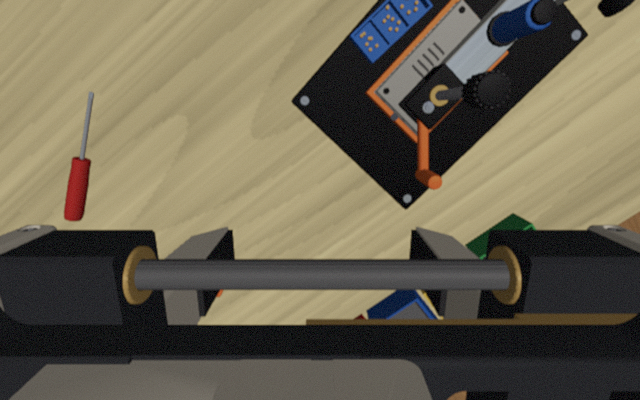

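The wrist view has the grip top at (434,182) and the heater top at about (541,11). Both match the predictions, so the pose is good. The knob top at about (489,89) puts its height near 258 mm.

```bash
python3 -c "
from plan import *
way((640,-1.5,330,2.604,4,1),(640,-1.5,146,2.604,5,1))"
```

```text
[[0.001, -0.0, -0.028, -0.0018, 0.0276, 0.0027, 1], [0.001, -0.0, -0.028, -0.0025, 0.0275, 0.0027, 1], [0.001, -0.0, -0.028, -0.0033, 0.0274, 0.0026, 1], [0.001, -0.0, -0.028, -0.0041, 0.0273, 0.0026, 1], [-0.0, 0.0, 0.0, 0.0, 0.0, 0.0368, 1], [0.0, 0.0, 0.0, 0.0, 0.0, 0.0368, 1], [0.0, 0.0, 0.0, 0.0, 0.0, 0.0368, 1], [0.0, 0.0, 0.0, 0.0, 0.0, 0.0368, 1]]
[[0.0, 0.0, 0.0, 0.0, 0.0, 0.0368, 1]]
```

Emit:
{"name": "drive_tool", "arguments": {"motion": [[0, 0, -0.028, -0.0018, 0.0276, 0.0027, 1], [0, 0, -0.028, -0.0025, 0.0275, 0.0027, 1], [0, 0, -0.028, -0.0033, 0.0274, 0.0026, 1], [0, 0, -0.028, -0.0041, 0.0273, 0.0026, 1], [0, 0, 0, 0, 0, 0.03, 1], [0, 0, 0, 0, 0, 0.03, 1], [0, 0, 0, 0, 0, 0.03, 1], [0, 0, 0, 0, 0, 0, 1]]}}

```text
time_s: 3.15
ee_pos: [637.4, -9.4, 238.0]
orientation: [0.274, 0.962, -0.001, -0.002]
ft_force: [-0.6, -0.3, 0.4]
finger_gap: 1.0
grip_force: 0.0
```

```bash
python3 -c "
from plan import *
print(telemetry.state())
way((640,-1.5,141,2.604,4,1))"
```

```text
{'time_s': 3.15, 'q': array([ 0.32509654,  0.52608699, -0.61504267,  1.47987077,  0.31071709,
        1.23963883,  0.68763682]), 'joint_velocities': array([-0.00170661, -0.03112309, -0.01717328, -0.06448059, -0.00833465,
        0.03297148,  0.00740155]), 'tau': array([-4.46020290e-01, -6.73331523e+01, -9.36003864e+00, -2.99346650e+01,
        6.53017592e-02, -5.66223990e-01, -1.53799541e-01]), 'ee_pos': array([637.448855  ,  -9.37235361, 237.98826362]), 'orientation': array([ 2.73592407e-01,  9.61842219e-01, -9.58734475e-04, -2.41260028e-03]), 'ft_force': array([-0.55008728, -0.25860824,  0.41677127]), 'torque': array([ 0.07846121, -0.16550218,  0.03746785]), 'grip_force': 0.0, 'finger_gap': 1.0003004117572782}
[[-0.001, -0.001, -0.004, 0.0004, 0.0021, 0.0242, 1], [-0.001, -0.001, -0.004, 0.0004, 0.0021, 0.0242, 1], [-0.001, -0.001, -0.004, 0.0004, 0.0021, 0.0242, 1], [-0.001, -0.001, -0.004, 0.0004, 0.002, 0.0242, 1]]
```

Emit:
{"name": "drive_tool", "arguments": {"motion": [[-0.001, -0.001, -0.004, 0.0004, 0.0021, 0.0242, 1], [-0.001, -0.001, -0.004, 0.0004, 0.0021, 0.0242, 1], [-0.001, -0.001, -0.004, 0.0004, 0.0021, 0.0242, 1], [-0.001, -0.001, -0.004, 0.0004, 0.002, 0.0242, 1], [0, 0, 0, 0, 0, 0, 1], [0, 0, 0, 0, 0, 0, 1]]}}

```text
time_s: 3.9
ee_pos: [643.2, -0.6, 145.5]
orientation: [0.266, 0.964, 0.002, 0.003]
ft_force: [0.3, 0.2, 0.7]
finger_gap: 0.999
grip_force: 0.0
```

```bash
python3 -c "
from plan import *
way((640,-1.5,141,2.604,1,1))
from h import *
from plant import viewer
import cv2
d=viewer.snapshot('wrist');cv2.imwrite('pics/w2.png',d['image'][:,:,::-1])"
```

```text
[[0.005, 0.006, -0.001, 0.0023, -0.0024, 0.0045, 1]]
```

View pics/w2.png

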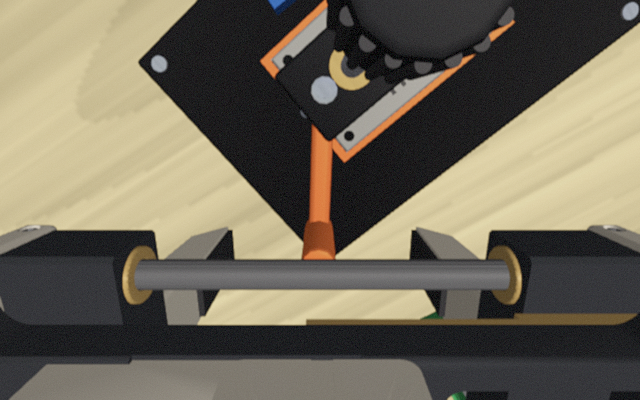

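The orange grip is centred between the fingers at column 320. I'll make the small correction and close on it.

Emit:
{"name": "drive_tool", "arguments": {"motion": [[0.005, 0.006, 0, 0.002, -0.002, 0.004, 1], [0, 0, 0, 0, 0, 0, -1], [0, 0, 0, 0, 0, 0, -1], [0, 0, 0, 0, 0, 0, -1], [0, 0, 0, 0, 0, 0, -1], [0, 0, 0, 0, 0, 0, -1], [0, 0, 0, 0, 0, 0, -1], [0, 0, 0, 0, 0, 0, -1]], "squeeze": 15}}

```text
time_s: 4.95
ee_pos: [639.5, -1.3, 139.7]
orientation: [0.266, 0.964, -0.0, -0.001]
ft_force: [0.6, 0.6, -0.3]
finger_gap: 0.286
grip_force: 0.0
```

```bash
cat >>plan.py <<'E'
def arc(a0,a1,n,z,r=75,o=-1,pin=(575.5,36.9)):
    # lever angles; world direction of lever = -2.288+a (0 open); tool x = -u
    s=telemetry.state();P=[s["ee_pos"]];Rs=[Ro.from_quat(s["orientation"])];op=[0]
    for a in np.linspace(a0,a1,n+1)[1:]:
        t=-2.288+a;P.append(np.array([pin[0]+r*np.cos(t),pin[1]+r*np.sin(t),z]));Rs.append(down(t+np.pi));op.append(o)
    rows(P,Rs,op)
def ang(pin=(575.5,36.9)):
    p=telemetry.state()["ee_pos"]; d=p[:2]-pin; print("lever",np.arctan2(d[1],d[0])+2.288,"r",np.hypot(*d),p,telemetry.state()["ft_force"].round(1))
E
python3 -c "
from plan import *
ang();arc(1.75,-0.03,16,140)"
```

```text
lever 1.7496352105275252 r 74.57768478702505 [639.52854113  -1.33842295 139.71990605] [ 0.6  0.6 -0.3]
[[-0.001, -0.002, 0.111, 0.0, -0.0083, -0.0003, -1], [0.0, 0.0, 0.111, 0.0005, -0.0083, 0.0, -1], [0.0, 0.0, 0.111, 0.0005, -0.0083, 0.0, -1], [0.0, 0.0, 0.111, 0.0005, -0.0083, 0.0, -1], [0.0, 0.0, 0.111, 0.0005, -0.0083, 0.0, -1], [0.0, 0.0, 0.111, 0.0005, -0.0083, 0.0, -1], [0.0, 0.0, 0.111, 0.0005, -0.0083, 0.0, -1], [0.0, 0.0, 0.111, 0.0005, -0.0083, 0.0, -1]]
[[0.0, 0.0, 0.111, 0.0005, -0.0083, 0.0, -1], [0.0, 0.0, 0.111, 0.0005, -0.0083, 0.0, -1], [0.0, 0.0, 0.111, 0.0005, -0.0083, 0.0, -1], [0.0, 0.0, 0.111, 0.0005, -0.0083, 0.0, -1], [0.0, 0.0, 0.111, 0.0005, -0.0083, 0.0, -1], [0.0, 0.0, 0.111, 0.0005, -0.0083, 0.0, -1], [0.0, 0.0, 0.111, 0.0005, -0.0083, 0.0, -1], [0.0, 0.0, 0.111, 0.0005, -0.0083, 0.0, -1]]
```

Fingers still closing (gap 26 mm); I'll finish closing before swinging.

Emit:
{"name": "drive_tool", "arguments": {"motion": [[0, 0, 0, 0, 0, 0, -1], [0, 0, 0, 0, 0, 0, -1], [0, 0, 0, 0, 0, 0, -1]]}}

```text
time_s: 5.32
ee_pos: [639.6, -1.2, 139.7]
orientation: [0.266, 0.964, -0.0, -0.001]
ft_force: [1.5, 0.1, -0.3]
finger_gap: 0.172
grip_force: 15.0
```

Emit:
{"name": "drive_tool", "arguments": {"motion": [[0, 0, 0.111, 0, -0.0083, 0, -1], [0, 0, 0.111, 0.0005, -0.0083, 0, -1], [0, 0, 0.111, 0.0005, -0.0083, 0, -1], [0, 0, 0.111, 0.0005, -0.0083, 0, -1]]}}

```text
time_s: 5.82
ee_pos: [616.3, -24.0, 139.6]
orientation: [0.472, 0.881, 0.0, -0.002]
ft_force: [-1.8, 6.4, -0.1]
finger_gap: 0.173
grip_force: 15.0
```

```bash
python3 -c "
from plan import *
ang();arc(1.305,-0.03,12,140)"
```

```text
lever 1.3074168133324933 r 73.2707785630961 [616.27798114 -23.97498046 139.62193059] [-1.8  6.4 -0.1]
[[-0.002, -0.003, 0.11, -0.0013, -0.0085, -0.0004, -1], [0.0, 0.0, 0.111, 0.0005, -0.0083, 0.0, -1], [0.0, 0.0, 0.111, 0.0005, -0.0083, 0.0, -1], [0.0, 0.0, 0.111, 0.0005, -0.0083, 0.0, -1], [0.0, 0.0, 0.111, 0.0005, -0.0083, 0.0, -1], [0.0, 0.0, 0.111, 0.0005, -0.0083, 0.0, -1], [0.0, 0.0, 0.111, 0.0005, -0.0083, 0.0, -1], [0.0, 0.0, 0.111, 0.0005, -0.0083, 0.0, -1]]
[[0.0, 0.0, 0.111, 0.0005, -0.0083, 0.0, -1], [0.0, 0.0, 0.111, 0.0005, -0.0083, 0.0, -1], [0.0, 0.0, 0.111, 0.0005, -0.0083, 0.0, -1], [0.0, 0.0, 0.111, 0.0005, -0.0083, 0.0, -1]]
```

Emit:
{"name": "drive_tool", "arguments": {"motion": [[0, 0, 0.11, -0.0013, -0.0083, 0, -1], [0, 0, 0.111, 0.0005, -0.0083, 0, -1], [0, 0, 0.111, 0.0005, -0.0083, 0, -1], [0, 0, 0.111, 0.0005, -0.0083, 0, -1], [0, 0, 0.111, 0.0005, -0.0083, 0, -1], [0, 0, 0.111, 0.0005, -0.0083, 0, -1], [0, 0, 0.111, 0.0005, -0.0083, 0, -1], [0, 0, 0.111, 0.0005, -0.0083, 0, -1]]}}

```text
time_s: 6.82
ee_pos: [554.6, -31.6, 139.8]
orientation: [0.804, 0.594, 0.001, -0.002]
ft_force: [4.4, 11.7, -7.3]
finger_gap: 0.171
grip_force: 15.0
```

```bash
python3 -c "
from plan import *
ang();arc(0.42,-0.05,5,140)"
```

```text
lever 0.4206868874274907 r 71.64271717683012 [554.56665866 -31.61623271 139.78266299] [ 4.4 11.7 -7.3]
[[-0.003, -0.004, 0.093, -0.003, -0.0071, -0.0002, -1], [0.0, 0.0, 0.094, 0.0003, -0.007, 0.0, -1], [0.0, 0.0, 0.094, 0.0003, -0.007, 0.0, -1], [0.0, 0.0, 0.094, 0.0003, -0.007, 0.0, -1], [0.0, 0.0, 0.094, 0.0003, -0.007, 0.0, -1]]
```

Emit:
{"name": "drive_tool", "arguments": {"motion": [[0, 0, 0.093, 0.001, -0.0068, 0, -1], [0, 0, 0.094, 0.0003, -0.0068, 0, -1], [0, 0, 0.094, 0.0003, -0.0068, 0, -1], [0, 0, 0.094, 0.0003, -0.0068, 0, -1]]}}

```text
time_s: 7.32
ee_pos: [531.5, -19.7, 139.9]
orientation: [0.901, 0.434, 0.001, -0.001]
ft_force: [6.7, 8.6, -8.3]
finger_gap: 0.171
grip_force: 15.0
```

```bash
python3 -c "
from plan import *
ang()"
```

```text
lever 0.05614930348588132 r 71.74401923523028 [531.4527985  -19.7308073  139.88285025] [ 6.7  8.6 -8.3]
```

Emit:
{"name": "drive_tool", "arguments": {"motion": [[0, 0, 0.04, 0.001, -0.003, 0, -1], [0, 0, 0.03, 0, -0.002, 0, -1], [0, 0, 0, 0, -0.002, 0, -1], [0, 0, 0, 0, 0, 0, -1]]}}

```text
time_s: 7.82
ee_pos: [528.0, -16.8, 140.0]
orientation: [0.915, 0.403, 0.001, 0.0]
ft_force: [9.1, 1.4, -10.6]
finger_gap: 0.168
grip_force: 15.0
```

```bash
python3 -c "
from plan import *
ang()"
```

```text
lever -0.007131094917907532 r 71.72550330385762 [527.97200111 -16.81812679 139.99279452] [  9.1   1.4 -10.6]
```

Emit:
{"name": "drive_tool", "arguments": {"motion": [[0, 0, 0, 0, -0.002, 0, -1], [0, 0, 0, 0, -0.002, 0, -1], [0, 0, 0, 0, 0, 0, -1]]}}

```text
time_s: 8.2
ee_pos: [527.8, -16.6, 140.5]
orientation: [0.916, 0.401, 0.003, 0.002]
ft_force: [19.4, -6.6, -17.3]
finger_gap: 0.171
grip_force: 15.0
```

```bash
python3 -c "
from plan import *
ang()"
```

```text
lever -0.010697205466748905 r 71.67226709408173 [527.81615721 -16.60855078 140.46680832] [ 19.4  -6.6 -17.3]
```

Emit:
{"name": "drive_tool", "arguments": {"motion": [[0, 0, 0, 0, 0.004, 0, -1], [0, 0, 0, 0, 0, 0, 1], [0, 0, 0, 0, 0, 0, 1], [0, 0, 0, 0, 0, 0, 1], [0, 0, 0, 0, 0, 0, 1]]}}

```text
time_s: 8.82
ee_pos: [525.7, -17.4, 140.0]
orientation: [0.916, 0.402, -0.001, -0.0]
ft_force: [0.3, -0.3, -0.2]
finger_gap: 0.553
grip_force: 0.0
```

```bash
python3 -c "
from plan import *
ang();way((527,-18,310,0.86,5,0.3),(573,52.7,310,0.86,3,-1))"
```

```text
lever -0.02450750208754604 r 73.6896240756764 [525.71893223 -17.43236594 140.03850286] [ 0.3 -0.3 -0.2]
[[-0.0, 0.0, -0.006, 0.0, 0.0002, -0.034, 0.3], [-0.0, 0.0, -0.006, 0.0, 0.0002, -0.034, 0.3], [-0.0, 0.0, -0.006, 0.0001, 0.0002, -0.034, 0.3], [-0.0, 0.0, -0.006, 0.0001, 0.0002, -0.034, 0.3], [-0.0, 0.0, -0.006, 0.0001, 0.0003, -0.034, 0.3], [-0.0, 0.0, 0.0, 0.0279, -0.0038, -0.0, -1], [0.0, 0.0, 0.0, 0.0279, -0.0038, 0.0, -1], [0.0, 0.0, 0.0, 0.0279, -0.0038, 0.0, -1]]
```

Emit:
{"name": "drive_tool", "arguments": {"motion": [[0, 0, 0, 0, 0, -0.034, 0.3], [0, 0, 0, 0, 0, -0.034, 0.3], [0, 0, 0, 0, 0, -0.034, 0.3], [0, 0, 0, 0, 0, -0.034, 0.3], [0, 0, 0, 0, 0, -0.034, 0.3], [0, 0, 0, 0.0279, -0.0038, 0, -1], [0, 0, 0, 0.0279, -0.0038, 0, -1], [0, 0, 0, 0.0279, -0.0038, 0, -1]]}}

```text
time_s: 9.82
ee_pos: [574.8, 52.5, 310.0]
orientation: [0.916, 0.402, -0.001, -0.0]
ft_force: [0.1, -0.6, -0.2]
finger_gap: 0.376
grip_force: 0.0
```

Emit:
{"name": "drive_tool", "arguments": {"motion": [[0, 0, 0, 0, 0, 0, -1], [0, 0, 0, 0, 0, 0, -1], [0, 0, 0, 0, 0, 0, -1], [0, 0, 0, 0, 0, 0, -1], [0, 0, 0, 0, 0, 0, -1], [0, 0, 0, 0, 0, 0, -1]]}}

```text
time_s: 10.58
ee_pos: [574.4, 51.7, 309.9]
orientation: [0.916, 0.402, -0.001, -0.0]
ft_force: [-1.1, -0.2, -0.7]
finger_gap: 0.004
grip_force: 0.0
```

```bash
python3 - <<'E'
from plan import *
from h import *
from plant import viewer
import cv2
s=telemetry.state();print(s["ee_pos"],s["ft_force"],s["finger_gap"])
way((573,52.7,270,0.86,2,-1))
d={n:viewer.snapshot(n) for n in("side","wrist","top")};pickle.dump(d,open("s2.pkl","wb"))
a=d["side"]["image"][110:260,220:350,::-1];b=d["top"]["image"][130:230,250:370,::-1]
a=cv2.resize(a,(400,460),interpolation=cv2.INTER_CUBIC);b=cv2.resize(b,(400,333),interpolation=cv2.INTER_CUBIC)
b=cv2.copyMakeBorder(b,0,127,0,0,0);cv2.imwrite("pics/s2.png",np.hstack([a,b]))
p=np.load("pose.npy")
for z in(60,80,100,192,232,258):print(z,proj(d["side"],W(p,[0,-55,z]))-[220,110])
print((proj(d["top"],W(p,[[-57.8,-119,172],[57.8,-119,172]]))-[250,130])*400/120)
E
```

```text
[574.43842338  51.74914819 309.9220359 ] [-1.09351277 -0.21397472 -0.67662866] 0.0035745113434808243
[[-0.001, 0.001, -0.016, -0.0001, -0.0008, 0.02, -1], [-0.001, 0.001, -0.016, -0.0001, -0.0008, 0.02, -1]]
60 [[ 73.58992593 103.85970576]]
80 [[73.43550942 99.24324567]]
100 [[73.27850484 94.54941221]]
192 [[72.5210318 71.9038801]]
232 [[72.17241397 61.48154705]]
258 [[71.93910154 54.50640222]]
[[317.26935409 235.46399673]
 [297.4336522  106.50431141]]
```

View pics/s2.png

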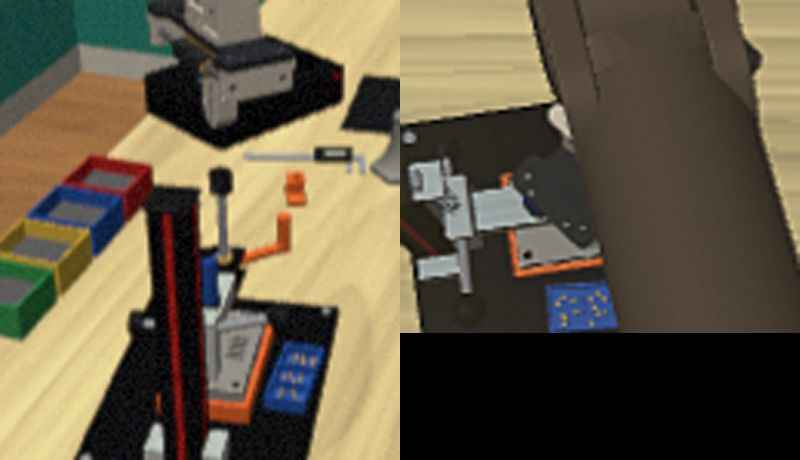

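The lever is open in the side view (grip at (284,225) in the crop). The knob top at crop row 168 means about 257 mm, so the foot is near 99 mm. The print top lies at 50–74 mm, so the travel is 25–49 mm. I'll go down fast for the first part, then in small steps with a force check.

Emit:
{"name": "drive_tool", "arguments": {"motion": [[0, 0, 0, -0.0002, -0.0016, 0.015, -1], [0, 0, 0, 0, 0, 0.015, -1], [0, 0, 0, 0, 0, 0.01, -1], [0, 0, 0, 0, 0, 0.005, -1], [0, 0, 0, 0, 0, 0.005, -1], [0, 0, 0, 0, 0, 0.004, -1], [0, 0, 0, 0, 0, 0, -1]]}}

```text
time_s: 11.6
ee_pos: [573.1, 52.8, 255.8]
orientation: [0.916, 0.402, -0.001, -0.001]
ft_force: [0.9, 0.6, -0.5]
finger_gap: 0.004
grip_force: 0.0
```

Emit:
{"name": "drive_tool", "arguments": {"motion": [[0, 0, 0, 0, 0, 0.003, -1], [0, 0, 0, 0, 0, 0.003, -1], [0, 0, 0, 0, 0, 0.003, -1], [0, 0, 0, 0, 0, 0.003, -1], [0, 0, 0, 0, 0, 0.003, -1], [0, 0, 0, 0, 0, 0, -1]]}}

```text
time_s: 12.35
ee_pos: [572.8, 52.8, 240.4]
orientation: [0.916, 0.402, -0.001, -0.001]
ft_force: [0.1, -0.9, -0.1]
finger_gap: 0.003
grip_force: 0.0
```

```bash
python3 - <<'E'
from h import *
from plant import viewer
import cv2
d=viewer.snapshot("side")
a=d["image"][130:210,260:330,::-1];cv2.imwrite("pics/s3.png",cv2.resize(a,(525,600),interpolation=cv2.INTER_CUBIC))
p=np.load("pose.npy")
for z in(200,220,240,260):print(z,(proj(d,W(p,[0,-55,z]))-[260,130])*7.5)
E
```

```text
200 [[243.39212994 373.8643865 ]]
220 [[242.08718477 334.85154177]]
240 [[240.75900534 295.14408226]]
260 [[239.40696557 254.72329013]]
```

View pics/s3.png

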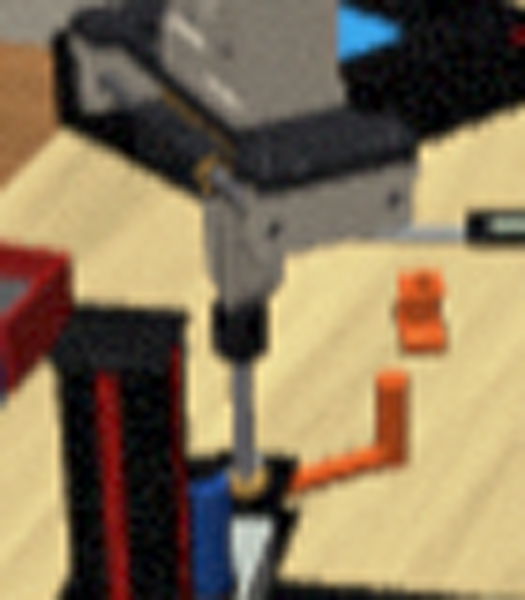

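The fingertips rest on the knob (top at row ~300, about 240 mm), so it is being pushed and the foot is at about 82 mm. I'll continue in small steps.

Emit:
{"name": "drive_tool", "arguments": {"motion": [[0, 0, 0, 0, 0, 0.0015, -1], [0, 0, 0, 0, 0, 0.0015, -1], [0, 0, 0, 0, 0, 0.0015, -1], [0, 0, 0, 0, 0, 0, -1]]}}

```text
time_s: 12.9
ee_pos: [573.0, 52.8, 236.2]
orientation: [0.916, 0.402, -0.001, -0.0]
ft_force: [0.2, 0.4, 0.1]
finger_gap: 0.007
grip_force: 0.0
```

Emit:
{"name": "drive_tool", "arguments": {"motion": [[0, 0, 0, 0, 0, 0.001, -1], [0, 0, 0, 0, 0, 0.001, -1], [0, 0, 0, 0, 0, 0.001, -1], [0, 0, 0, 0, 0, 0, -1]]}}

```text
time_s: 13.4
ee_pos: [573.0, 52.9, 233.3]
orientation: [0.916, 0.402, -0.001, -0.0]
ft_force: [-0.2, -0.8, 0.6]
finger_gap: 0.009
grip_force: 0.4
```

Emit:
{"name": "drive_tool", "arguments": {"motion": [[0, 0, 0, 0, 0, 0.001, -1], [0, 0, 0, 0, 0, 0.001, -1], [0, 0, 0, 0, 0, 0.001, -1], [0, 0, 0, 0, 0, 0, -1]]}}

```text
time_s: 13.9
ee_pos: [573.0, 52.8, 230.2]
orientation: [0.916, 0.402, -0.001, -0.0]
ft_force: [-0.1, 0.8, 0.7]
finger_gap: 0.002
grip_force: 0.4
```

Emit:
{"name": "drive_tool", "arguments": {"motion": [[0, 0, 0, 0, 0, 0.001, -1], [0, 0, 0, 0, 0, 0.001, -1], [0, 0, 0, 0, 0, 0.001, -1], [0, 0, 0, 0, 0, 0, -1]]}}

```text
time_s: 14.4
ee_pos: [573.0, 52.8, 227.2]
orientation: [0.916, 0.402, -0.001, -0.0]
ft_force: [0.1, 0.3, 0.7]
finger_gap: -0.001
grip_force: 0.5
```

Emit:
{"name": "drive_tool", "arguments": {"motion": [[0, 0, 0, 0, 0, 0.001, -1], [0, 0, 0, 0, 0, 0.001, -1], [0, 0, 0, 0, 0, 0.001, -1], [0, 0, 0, 0, 0, 0, -1]]}}

```text
time_s: 14.9
ee_pos: [572.9, 52.8, 224.2]
orientation: [0.916, 0.402, -0.001, -0.001]
ft_force: [1.2, -0.1, 3.1]
finger_gap: 0.004
grip_force: 0.5
```

```bash
cat >ft.py <<'E'
from plant import telemetry,viewer
for i in range(4):
    s=telemetry.state();print(s["ee_pos"].round(2),s["ft_force"].round(2)); viewer.snapshot("side")
E
python3 ft.py
```

```text
[572.94  52.82 224.21] [ 1.21 -0.11  3.09]
[572.87  52.83 224.2 ] [1.15 0.54 0.67]
[572.87  52.82 224.2 ] [ 0.99 -0.19 -0.22]
[572.87  52.83 224.23] [ 1.22 -0.06  0.84]
```

Emit:
{"name": "drive_tool", "arguments": {"motion": [[0, 0, 0, 0, 0, 0.001, -1], [0, 0, 0, 0, 0, 0.001, -1], [0, 0, 0, 0, 0, 0, -1]]}}

```text
time_s: 15.48
ee_pos: [572.9, 52.8, 222.2]
orientation: [0.916, 0.402, -0.001, -0.0]
ft_force: [-0.1, 0.4, 1.1]
finger_gap: 0.004
grip_force: 0.5
```

```bash
python3 ft.py
```

```text
[572.87  52.81 222.24] [-0.09  0.41  1.09]
[572.87  52.82 222.25] [ 0.49 -0.05  1.08]
[572.88  52.84 222.23] [ 0.23 -0.25  0.2 ]
[572.86  52.81 222.23] [-0.62  1.17  1.3 ]
```

Emit:
{"name": "drive_tool", "arguments": {"motion": [[0, 0, 0, 0, 0, 0.001, -1], [0, 0, 0, 0, 0, 0.001, -1], [0, 0, 0, 0, 0, 0, -1]]}}

```text
time_s: 16.05
ee_pos: [572.9, 52.8, 220.2]
orientation: [0.916, 0.402, -0.001, -0.001]
ft_force: [0.5, -0.4, 0.6]
finger_gap: 0.003
grip_force: 0.5
```

```bash
python3 ft.py
```

```text
[572.87  52.8  220.24] [ 0.49 -0.37  0.65]
[572.91  52.81 220.26] [-0.66 -0.07  0.94]
[572.91  52.83 220.26] [-0.18  0.53  0.62]
[572.91  52.84 220.25] [-1.06  0.23  0.11]
```

```bash
python3 - <<'E'
from h import *
import cv2
d=pickle.load(open("w1.pkl","rb"))
a=d["image"][0:150,350:550,::-1];cv2.imwrite("pics/w1c.png",cv2.resize(a,(800,600),interpolation=cv2.INTER_CUBIC))
p=np.load("pose.npy")
print("nest",(proj(d,W(p,[[50,-90,40],[-50,-90,40],[-50,70,40]]))-[350,0])*4)
for z in(50,56,62,68,74):print(z,((proj(d,W(p,[[43,-83,z],[-43,-83,z],[-43,63,z]]))-[350,0])*4).round(1).tolist())
E
```

```text
nest [[256.86380349 573.80579728]
 [ 54.06597909 367.78896094]
 [417.60855278 -24.35727062]]
50 [[266.2, 547.4], [88.1, 365.3], [428.1, 0.9]]
56 [[271.2, 548.9], [90.9, 364.3], [436.1, -5.5]]
62 [[276.4, 550.4], [93.8, 363.3], [444.3, -12.0]]
68 [[281.7, 552.0], [96.7, 362.3], [452.7, -18.8]]
74 [[287.2, 553.6], [99.8, 361.2], [461.5, -25.8]]
```

View pics/w1c.png

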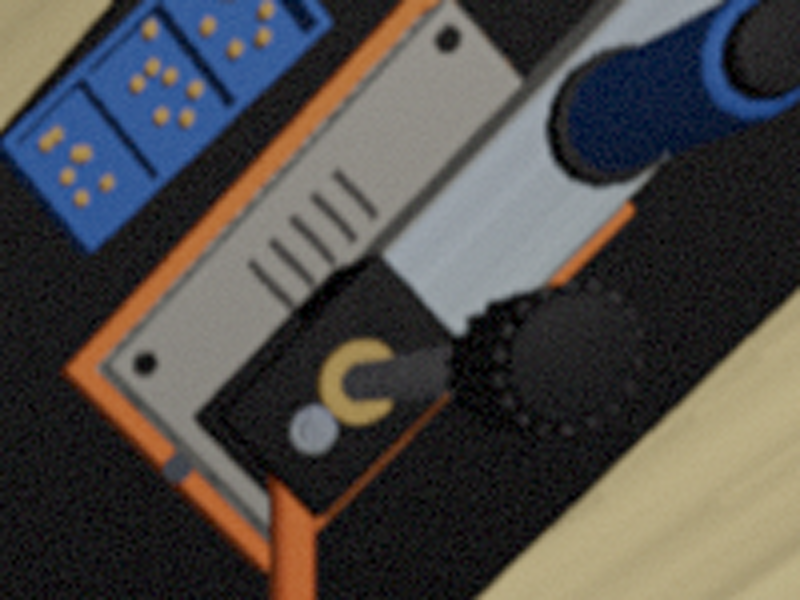

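The corner positions in the crop (nest (67,370), print (112,366)) suggest a print top of about 56–64 mm, so contact is close. I'll use fine steps.

Emit:
{"name": "drive_tool", "arguments": {"motion": [[0, 0, 0, 0, 0, 0.0004, -1], [0, 0, 0, 0, 0, 0.0004, -1], [0, 0, 0, 0, 0, 0, -1]]}}

```text
time_s: 16.62
ee_pos: [572.9, 52.8, 219.6]
orientation: [0.916, 0.402, -0.001, -0.0]
ft_force: [-2.0, -0.5, 1.2]
finger_gap: 0.005
grip_force: 1.0
```

Emit:
{"name": "drive_tool", "arguments": {"motion": [[0, 0, 0, 0, 0, 0.0001, -1], [0, 0, 0, 0, 0, 0, -1]]}}

```text
time_s: 16.88
ee_pos: [572.9, 52.9, 219.5]
orientation: [0.916, 0.402, -0.001, -0.0]
ft_force: [-1.8, -0.8, 1.7]
finger_gap: 0.004
grip_force: 1.1
```

```bash
python3 ft.py
```

```text
[572.94  52.86 219.46] [-1.78 -0.8   1.72]
[572.95  52.84 219.49] [-0.79  0.23  1.93]
[572.96  52.84 219.48] [-0.92 -0.73  1.61]
[572.94  52.88 219.47] [-1.77  0.33  2.42]
```

Emit:
{"name": "drive_tool", "arguments": {"motion": [[0, 0, 0, 0, 0, 0.0003, -1], [0, 0, 0, 0, 0, 0.0002, -1], [0, 0, 0, 0, 0, 0, -1]]}}

```text
time_s: 17.45
ee_pos: [572.9, 52.8, 218.9]
orientation: [0.916, 0.402, -0.001, -0.0]
ft_force: [-1.0, -1.0, 2.3]
finger_gap: 0.003
grip_force: 0.9
```

```bash
python3 ft.py
```

```text
[572.94  52.85 218.92] [-0.96 -0.95  2.26]
[572.95  52.83 218.91] [-1.22 -0.27  1.83]
[572.96  52.85 218.92] [-0.9  -0.24  1.59]
[572.93  52.82 218.93] [-0.31 -0.19  2.12]
```

Sliding friction only so far (about 2 N).

Emit:
{"name": "drive_tool", "arguments": {"motion": [[0, 0, 0, 0, 0, 0.0004, -1], [0, 0, 0, 0, 0, 0.0004, -1], [0, 0, 0, 0, 0, 0, -1]]}}

```text
time_s: 18.02
ee_pos: [572.9, 52.8, 218.1]
orientation: [0.916, 0.402, -0.001, -0.0]
ft_force: [-0.4, -0.7, 2.0]
finger_gap: 0.004
grip_force: 0.8
```

```bash
python3 ft.py
```

```text
[572.93  52.83 218.11] [-0.37 -0.68  2.04]
[572.93  52.85 218.11] [-0.69  0.39  1.69]
[572.91  52.87 218.08] [-1.73 -0.79  1.79]
[572.94  52.86 218.12] [-1.16  0.13  1.74]
```

Consistent 1.8 N; the drive call's own reading is enough as a trigger.

Emit:
{"name": "drive_tool", "arguments": {"motion": [[0, 0, 0, 0, 0, 0.0004, -1], [0, 0, 0, 0, 0, 0.0004, -1], [0, 0, 0, 0, 0, 0, -1]]}}

```text
time_s: 18.6
ee_pos: [572.9, 52.8, 217.3]
orientation: [0.916, 0.402, -0.001, -0.0]
ft_force: [-0.3, 0.1, 2.7]
finger_gap: 0.007
grip_force: 0.9
```

Emit:
{"name": "drive_tool", "arguments": {"motion": [[0, 0, 0, 0, 0, 0.0004, -1], [0, 0, 0, 0, 0, 0.0003, -1], [0, 0, 0, 0, 0, 0, -1]]}}

```text
time_s: 18.98
ee_pos: [572.9, 52.8, 216.6]
orientation: [0.916, 0.402, -0.001, -0.0]
ft_force: [-0.5, -0.4, 2.3]
finger_gap: 0.008
grip_force: 0.9
```

Emit:
{"name": "drive_tool", "arguments": {"motion": [[0, 0, 0, 0, 0, 0.0004, -1], [0, 0, 0, 0, 0, 0.0004, -1], [0, 0, 0, 0, 0, 0, -1]]}}

```text
time_s: 19.35
ee_pos: [572.9, 52.8, 215.8]
orientation: [0.916, 0.402, -0.001, -0.0]
ft_force: [-0.8, 0.1, 1.8]
finger_gap: 0.005
grip_force: 0.8
```

Emit:
{"name": "drive_tool", "arguments": {"motion": [[0, 0, 0, 0, 0, 0.0004, -1], [0, 0, 0, 0, 0, 0.0004, -1], [0, 0, 0, 0, 0, 0, -1]]}}

```text
time_s: 19.73
ee_pos: [572.9, 52.9, 215.0]
orientation: [0.916, 0.402, -0.001, -0.001]
ft_force: [-0.6, 0.2, 2.1]
finger_gap: 0.005
grip_force: 0.8
```

Emit:
{"name": "drive_tool", "arguments": {"motion": [[0, 0, 0, 0, 0, 0.0004, -1], [0, 0, 0, 0, 0, 0.0004, -1], [0, 0, 0, 0, 0, 0, -1]]}}

```text
time_s: 20.1
ee_pos: [573.0, 52.9, 214.6]
orientation: [0.916, 0.402, -0.001, -0.0]
ft_force: [-3.0, -0.2, 4.9]
finger_gap: 0.01
grip_force: 2.6
```

```bash
python3 ft.py
```

```text
[572.98  52.86 214.58] [-3.01 -0.19  4.86]
[572.97  52.86 214.57] [-2.39 -0.34  5.32]
[572.98  52.85 214.55] [-2.29 -1.31  5.49]
[572.97  52.79 214.56] [-2.32  0.23  5.53]
```

Contact: about 5.5 N in total, less about 2 N of friction, leaves roughly 3.5 N on the foot. That is light enough. I'll retract straight up and return to the lever.

```bash
python3 -c "
from plan import *
way((573,52.8,290,0.86,3,-1),(526.5,-18.5,290,0.86,4,0.5),(526.5,-18.5,141,0.86,5,0.5))"
```

```text
[[-0.0, 0.0, -0.011, -0.0, -0.0, -0.0251, -1], [-0.0, 0.0, -0.011, -0.0, -0.0, -0.0251, -1], [-0.0, 0.0, -0.011, -0.0, -0.0, -0.0251, -1], [0.0, 0.0, -0.0, -0.0211, 0.0028, 0.0, 0.5], [0.0, 0.0, 0.0, -0.0211, 0.0028, 0.0, 0.5], [0.0, 0.0, 0.0, -0.0211, 0.0028, 0.0, 0.5], [0.0, 0.0, 0.0, -0.0211, 0.0028, 0.0, 0.5], [0.0, 0.0, 0.0, 0.0, 0.0, 0.0298, 0.5]]
[[0.0, 0.0, 0.0, 0.0, 0.0, 0.0298, 0.5], [0.0, 0.0, 0.0, 0.0, 0.0, 0.0298, 0.5], [0.0, 0.0, 0.0, 0.0, 0.0, 0.0298, 0.5], [0.0, 0.0, 0.0, 0.0, 0.0, 0.0298, 0.5]]
```

Emit:
{"name": "drive_tool", "arguments": {"motion": [[0, 0, 0, 0, 0, -0.025, -1], [0, 0, 0, 0, 0, -0.025, -1], [0, 0, 0, 0, 0, -0.025, -1], [0, 0, 0, -0.021, 0.0028, 0, 0.5], [0, 0, 0, -0.021, 0.0028, 0, 0.5], [0, 0, 0, -0.021, 0.0028, 0, 0.5], [0, 0, 0, -0.021, 0.0028, 0, 0.5], [0, 0, 0, 0, 0, 0, 0.5]]}}

```text
time_s: 21.3
ee_pos: [523.4, -18.9, 289.3]
orientation: [0.916, 0.401, -0.001, -0.0]
ft_force: [-0.0, 0.8, 0.1]
finger_gap: 0.501
grip_force: 0.0
```

Emit:
{"name": "drive_tool", "arguments": {"motion": [[0, 0, 0, 0, 0, 0.028, 0.5], [0, 0, 0, 0, 0, 0.028, 0.5], [0, 0, 0, 0, 0, 0.028, 0.5], [0, 0, 0, 0, 0, 0, 0.5], [0, 0, 0, 0, 0, 0, 0.5]]}}

```text
time_s: 21.92
ee_pos: [525.0, -16.2, 206.3]
orientation: [0.915, 0.402, -0.0, -0.0]
ft_force: [-0.2, 0.5, 1.2]
finger_gap: 0.752
grip_force: 0.0
```

```bash
python3 - <<'E'
from plan import *
from h import *
from plant import viewer
import cv2
print(telemetry.state()["finger_gap"])
way((526.5,-18.5,141,0.855,3,0.5))
d=viewer.snapshot("wrist");e=viewer.snapshot("side")
a=d["image"][100:340,120:520,::-1];b=cv2.resize(e["image"][140:220,260:330,::-1],(350,400),interpolation=cv2.INTER_CUBIC)
a=cv2.copyMakeBorder(a,0,160,0,0,0);cv2.imwrite("pics/w5.png",np.hstack([a,b]))
p=np.load("pose.npy")
for z in(205,215,225):print(z,(proj(e,W(p,[0,-55,z]))-[260,140])*5+[400,0])
E
```

```text
0.7517375461571912
[[-0.0, 0.0, -0.009, -0.0002, 0.0009, 0.0218, 0.5], [-0.0, 0.0, -0.009, -0.0002, 0.0009, 0.0218, 0.5], [-0.0, 0.0, -0.009, -0.0002, 0.0009, 0.0218, 0.5]]
205 [[562.04535896 192.783531  ]]
215 [[561.61038353 179.77943761]]
225 [[561.17156147 166.66034459]]
```

View pics/w5.png

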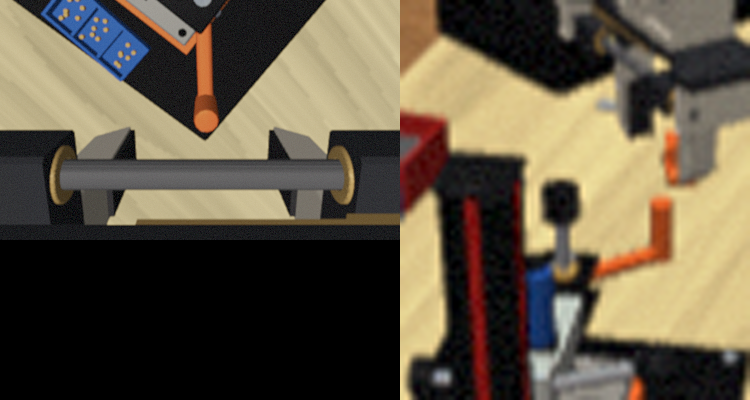

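The grip sits centred between the pads (column 206 against a mid of 202), and the knob top stayed near 215 mm. I'll descend and grasp.

Emit:
{"name": "drive_tool", "arguments": {"motion": [[0, 0, -0.009, 0, 0.0005, 0.0218, 0.5], [0, 0, -0.009, 0, 0.0005, 0.0218, 0.5], [0, 0, -0.009, 0, 0.0005, 0.0218, 0.5], [0, 0, 0, 0, 0, 0, -1], [0, 0, 0, 0, 0, 0, -1], [0, 0, 0, 0, 0, 0, -1], [0, 0, 0, 0, 0, 0, -1], [0, 0, 0, 0, 0, 0, -1]]}}

```text
time_s: 23.02
ee_pos: [525.5, -17.6, 140.3]
orientation: [0.91, 0.414, -0.001, -0.0]
ft_force: [0.9, -0.3, 0.9]
finger_gap: 0.257
grip_force: 0.0
```

Emit:
{"name": "drive_tool", "arguments": {"motion": [[0, 0, 0, 0, 0, 0, -1], [0, 0, 0, 0, 0, 0, -1], [0, 0, 0, 0, 0, 0, -1], [0, 0, 0, 0, 0, 0, -1]], "squeeze": 15}}

```text
time_s: 23.52
ee_pos: [526.5, -18.5, 140.3]
orientation: [0.91, 0.414, -0.0, 0.0]
ft_force: [4.5, -3.2, -1.0]
finger_gap: 0.168
grip_force: 15.0
```

```bash
python3 -c "
from plan import *
ang();arc(0,1.75,16,140,r=74)"
```

```text
lever -0.007117820312195544 r 73.96717954740286 [526.48731803 -18.49765931 140.2712291 ] [ 4.5 -3.2 -1. ]
[[0.0, 0.001, -0.109, 0.0004, 0.0086, 0.0003, -1], [0.0, 0.0, -0.109, 0.0004, 0.0081, 0.0, -1], [0.0, 0.0, -0.109, 0.0004, 0.0081, 0.0, -1], [0.0, 0.0, -0.109, 0.0004, 0.0081, 0.0, -1], [0.0, 0.0, -0.109, 0.0004, 0.0081, 0.0, -1], [0.0, 0.0, -0.109, 0.0004, 0.0081, 0.0, -1], [0.0, 0.0, -0.109, 0.0004, 0.0081, 0.0, -1], [0.0, 0.0, -0.109, 0.0004, 0.0081, 0.0, -1]]
[[0.0, 0.0, -0.109, 0.0004, 0.0081, 0.0, -1], [0.0, 0.0, -0.109, 0.0004, 0.0081, 0.0, -1], [0.0, 0.0, -0.109, 0.0004, 0.0081, 0.0, -1], [0.0, 0.0, -0.109, 0.0004, 0.0081, 0.0, -1], [0.0, 0.0, -0.109, 0.0004, 0.0081, 0.0, -1], [0.0, 0.0, -0.109, 0.0004, 0.0081, 0.0, -1], [0.0, 0.0, -0.109, 0.0004, 0.0081, 0.0, -1], [0.0, 0.0, -0.109, 0.0004, 0.0081, 0.0, -1]]
```

Emit:
{"name": "drive_tool", "arguments": {"motion": [[0, 0, -0.109, 0.0004, 0.0081, 0, -1], [0, 0, -0.109, 0.0004, 0.0081, 0, -1], [0, 0, -0.109, 0.0004, 0.0081, 0, -1], [0, 0, -0.109, 0.0004, 0.0081, 0, -1], [0, 0, -0.109, 0.0004, 0.0081, 0, -1], [0, 0, -0.109, 0.0004, 0.0081, 0, -1], [0, 0, -0.109, 0.0004, 0.0081, 0, -1], [0, 0, -0.109, 0.0004, 0.0081, 0, -1]]}}

```text
time_s: 24.52
ee_pos: [586.4, -36.8, 140.2]
orientation: [0.649, 0.761, -0.001, -0.0]
ft_force: [1.4, -3.4, 2.6]
finger_gap: 0.169
grip_force: 15.0
```

```bash
python3 -c "
from plan import *
ang();arc(0.87,1.75,8,140,r=74)"
```

```text
lever 0.863776165348134 r 74.49360214528573 [586.37965954 -36.79484221 140.18593114] [ 1.4 -3.4  2.6]
[[-0.002, 0.001, -0.105, 0.0009, 0.0086, 0.0002, -1], [0.0, 0.0, -0.11, 0.0004, 0.0081, 0.0, -1], [0.0, 0.0, -0.11, 0.0004, 0.0081, 0.0, -1], [0.0, 0.0, -0.11, 0.0004, 0.0081, 0.0, -1], [0.0, 0.0, -0.11, 0.0004, 0.0081, 0.0, -1], [0.0, 0.0, -0.11, 0.0004, 0.0081, 0.0, -1], [0.0, 0.0, -0.11, 0.0004, 0.0081, 0.0, -1], [0.0, 0.0, -0.11, 0.0004, 0.0081, 0.0, -1]]
```

Emit:
{"name": "drive_tool", "arguments": {"motion": [[0, 0, -0.105, 0.0008, 0.0086, 0, -1], [0, 0, -0.11, 0.0004, 0.0081, 0, -1], [0, 0, -0.11, 0.0004, 0.0081, 0, -1], [0, 0, -0.11, 0.0004, 0.0081, 0, -1], [0, 0, -0.11, 0.0004, 0.0081, 0, -1], [0, 0, -0.11, 0.0004, 0.0081, 0, -1], [0, 0, -0.11, 0.0004, 0.0081, 0, -1], [0, 0, -0.1, 0.0002, 0.007, 0, -1]]}}

```text
time_s: 25.52
ee_pos: [640.5, -4.0, 140.3]
orientation: [0.271, 0.962, -0.001, 0.001]
ft_force: [7.7, -6.4, -0.4]
finger_gap: 0.171
grip_force: 15.0
```

```bash
python3 -c "
from plan import *
ang()"
```

```text
lever 1.7258610254288453 r 76.77403455002613 [640.45981425  -4.02034841 140.30526295] [ 7.7 -6.4 -0.4]
```

Emit:
{"name": "drive_tool", "arguments": {"motion": [[0, 0, -0.02, 0.002, 0.002, 0, -1], [0, 0, 0, 0, 0.002, 0, -1], [0, 0, 0, 0, 0, 0, -1]]}}

```text
time_s: 25.9
ee_pos: [642.1, -0.7, 140.6]
orientation: [0.264, 0.965, -0.001, 0.003]
ft_force: [12.7, -8.4, -2.4]
finger_gap: 0.171
grip_force: 15.0
```

Emit:
{"name": "drive_tool", "arguments": {"motion": [[0, 0, 0, 0, 0.002, 0, -1], [0, 0, 0, 0, 0.002, 0, -1], [0, 0, 0, 0, 0, 0, -1]]}}

```text
time_s: 26.28
ee_pos: [643.1, 1.1, 140.4]
orientation: [0.264, 0.964, -0.002, 0.002]
ft_force: [7.8, -13.4, 1.8]
finger_gap: 0.167
grip_force: 15.0
```

```bash
python3 -c "
from plan import *
ang()"
```

```text
lever 1.8013640851471513 r 76.52145005326577 [643.13815821   1.1143622  140.39425285] [  7.8 -13.4   1.8]
```

Emit:
{"name": "drive_tool", "arguments": {"motion": [[0, 0, 0, 0, 0.002, 0, -1], [0, 0, 0, 0, 0.002, 0, -1], [0, 0, 0, 0, 0, 0, -1]]}}

```text
time_s: 26.65
ee_pos: [643.3, 1.2, 140.1]
orientation: [0.265, 0.964, -0.005, 0.001]
ft_force: [1.8, -21.0, 8.6]
finger_gap: 0.167
grip_force: 15.0
```

```bash
python3 -c "
from plan import *
ang()"
```

```text
lever 1.8035869076074316 r 76.65133735301946 [643.33247972   1.20431101 140.11640213] [  1.8 -21.    8.6]
```

The lever is stalled at its stop (about 17 N, no motion). I'll relax, release and lift.

Emit:
{"name": "drive_tool", "arguments": {"motion": [[0, 0, 0, 0, -0.004, 0, -1], [0, 0, 0, 0, 0, 0, 0.5], [0, 0, 0, 0, 0, 0, 0.5], [0, 0, 0, 0, 0, 0, 0.5], [0, 0, 0, 0, 0, 0, 0.5], [0, 0, 0, 0, 0, 0, 0.5]]}}

```text
time_s: 27.4
ee_pos: [640.2, 7.1, 139.7]
orientation: [0.262, 0.965, -0.0, -0.001]
ft_force: [0.6, -0.4, 0.2]
finger_gap: 0.667
grip_force: 0.0
```

Emit:
{"name": "drive_tool", "arguments": {"motion": [[0, 0, 0, 0, 0, -0.03, 0.5], [0, 0, 0, 0, 0, -0.03, 0.5], [0, 0, 0, 0, 0, -0.03, 0.5], [0, 0, 0, 0, 0, -0.03, 0.5], [0, 0, 0, 0, 0, -0.03, 0.5], [0, 0, 0, 0, 0, -0.03, 0.5], [0, 0, 0, -0.04, -0.04, 0, 0.5], [0, 0, 0, -0.04, -0.04, 0, 0.5]]}}

```text
time_s: 28.4
ee_pos: [669.8, -103.1, 320.5]
orientation: [0.261, 0.965, -0.0, -0.0]
ft_force: [1.2, -0.0, -0.2]
finger_gap: 0.748
grip_force: 0.0
```

Emit:
{"name": "drive_tool", "arguments": {"motion": [[0, 0, 0, -0.03, -0.05, 0, 0.5], [0, 0, 0, -0.03, -0.05, 0, 0.5], [0, 0, 0, -0.03, -0.05, 0, 0.5], [0, 0, 0, 0, 0, 0, 0.5], [0, 0, 0, 0, 0, 0, 0.5]]}}

```text
time_s: 29.02
ee_pos: [671.2, -276.9, 319.3]
orientation: [0.262, 0.965, 0.0, -0.001]
ft_force: [1.0, 0.4, 0.4]
finger_gap: 0.749
grip_force: 0.0
```

```bash
python3 - <<'E'
from h import *
from plant import viewer,telemetry
import cv2
print(telemetry.state()["ee_pos"])
d={n:viewer.snapshot(n) for n in("top","side")};o=pickle.load(open("snap0.pkl","rb"))
f=lambda im:cv2.resize(im["image"][150:220,265:335,::-1],(400,400),interpolation=cv2.INTER_CUBIC)
g=lambda im:cv2.resize(im["image"][150:200,300:350,::-1],(200,200),interpolation=cv2.INTER_CUBIC)
cv2.imwrite("pics/end.png",np.hstack([f(d["side"]),np.vstack([g(o["top"]),g(d["top"])])]))
p=np.load("pose.npy")
for z in(205,215,225):print(z,(proj(d["side"],W(p,[0,-55,z]))-[265,150])*400/70)
E
```

```text
[ 671.1719371  -276.88173707  319.28599571]
205 [[156.62326739 163.18117828]]
215 [[156.12615261 148.31935727]]
225 [[155.62464168 133.3261081 ]]
```

View pics/end.png

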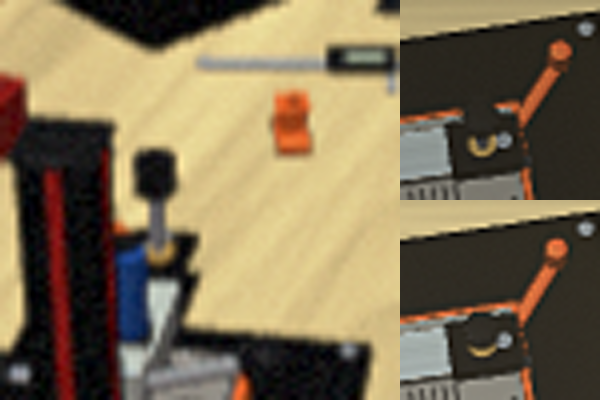

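The lever is at home, matching or slightly more closed than the start image (grip at (557,49) against (560,50)). The knob top is at row 150, about 214 mm, so the rod kept its depth.

```bash
python3 -c "
from plant import manip
print(manip.finish_job())"
```

```text
the job is handed in; nothing more can be done
None
```

The depth stop is set and the job is handed in at about 29 s: the rod's foot rests on the print with an estimated 3.5 N, the lever is locked against its home stop, and the gripper has let go and is clear.

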